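Unlock the toy demo case with the square panel key

TASK

Unlock the toy demo case on the shop counter: lift the red square key out of its holder, feel it gently into the square socket recessed in the case's lock until it is fully home, turn it clockwise (seen from above) a quarter turn to its stop, and leave it standing there in the lock. Never force the key against the lock or the case, and leave the blue key, the game cartons, the tin and the toy car where they are.

Things in the scene. Friction and masses are not known exactly. Their poses are not given: they have to be found in the camera images.
- key: The loose panel key, about 90 g, upright in its holder. Bare steel square shaft 12 x 12 mm, 44 mm long with a flat end, sides parallel to x and y; above it a red plastic bow (handle plate) 36 mm along x, 12 mm thick along y, 30 mm tall (z = 44 to 74 mm): grip it across the 12 mm. Origin: centre of the tip end, z up the shaft.
- holder_red: Fixed black holder of the red key: 50 x 50 x 60 mm block on a 70 mm square steel foot; a 15 mm square hole, 30 mm deep, in its top holds the key loosely, its tip 30 mm above the counter. Origin: centre of the underside. It may change places with the blue key's holder.
- key_blue: Bystander: a similar key with a blue bow and a round 13 mm shaft, in a like holder. Origin: centre of the tip end.
- case: Fixed grey demo case, 160 (x) x 220 (y) x 60 mm tall, origin at the centre of its underside. Clear cover over a toy car on its -y half, top 100 mm above the counter. On its top at (0, 50) mm the lock: a dark steel collar, 72 mm outer, 60 mm inner diameter, rising 32 mm. In it floats a brass barrel with a flat face 45 mm across, 12 mm below the collar's rim, with a square socket in its middle.
- lock (a point): Centre of the collar's mouth, level with its rim, 92 mm above the counter; axes those of the case. NOT the socket's centre: that lies up to 6 mm away along the case's x and up to 6 mm along its y, different each time and not measured. Find it by feel or by eye.
- socket_level (a point): Point 28 mm straight below lock, at the height of the socket's floor (64 mm above the counter), where the tip rests when home. Socket: 13.6 mm square with 1 mm chamfer, 16 mm deep below the barrel's face. The floating barrel keeps its place under light side loads and shifts above about 12 N. The key fits in any of four quarter positions.
- barrel (a joint): Turn of the lock barrel, rad, clockwise seen from above: 0 locked, hard stop at 1.571 unlocked; starts at 0 to 0.25. At 0 the socket's sides are parallel to the case's x and y; the white mark points along the case's +x; at 1.571 along its -y. Stiff (0.08 N m), stays put; the key has up to 0.2 rad of slack in the socket.
- carton_a: Bystander: blue game carton, 50 x 140 x 100 mm, loose, towards the back. Origin: centre of underside.
- carton_b: Bystander: orange game carton, 60 x 110 x 80 mm, loose, towards the back. Origin: centre of underside.
- tin: Bystander: green tin, diameter 70, height 70 mm, loose, back left. Origin: centre of underside.
- car: Bystander: red toy car, 90 x 50 x 44 mm, loose, to the right. Origin: centre of underside.
Things that resemble listed ones, but are neither listed nor needed, are in the scene too. Leave any purple or yellow look-alike of the holder_red alone.

How it is judged:
By the outcome, as a careful person would: the job done as asked, in the order asked, and still so for the second after the job is handed in, with the robot touching nothing.
It also fails if it takes over 72 s, if anything falls off the work surface, if the arm or the gripper's body presses on something with over 40 N, if the wrist force passes 120 N, or if a joint passes its speed limit or range.

ROBOT

A 6-joint arm with a two-finger parallel gripper is mounted at the origin on the work surface. World frame = base frame: x ahead of the robot, y to its left, z up, the work surface at z = 0. Lengths are in m, angles in rad, forces in N, time in s.
With the tool pointing down it reaches from about 0.375 to 0.9 m from the base axis. Payload 3.1 kg.
Tool frame: the origin (TCP) lies on the centre line of the jaws, within the pads' length; the fingertips stand robot.tip_reach ahead of it and the grasp point (between the pads) lies 8 mm behind it (robot.tip_reach is the distance from the TCP to the fingertips, in m); z points along the fingers, y is the line along which they close (so a half turn about z gives the same grasp; the last joint's range is limited). The gripper opens to 87 mm and grips with 3 to 60 N. Pads are 19 mm wide; open, the fingers measure 117 mm over their backs; the gripper's body (75 mm by 190 mm) begins 51 mm behind the grasp point.
Start: joints at [1.077, 0.527, 1.433, -0, 1.181, -0.178], TCP at [0.193, 0.594, 0.234] pointing down, gripper open.
Joint ranges: [-3.08, 3.08], [-0.75, 2.2], [0.22, 2.44], [-1.43, 4.57], [0, 2.65], [-2.85, 2.85]. Speed limits (rad/s): [2.79, 2.79, 3.14, 3.14, 3.14, 3.14].

INTERFACE

Orientations are given as a unit quaternion [x, y, z, w].
In Python, from rig import robot gives the robot as it stands.
- The arm moves only by the tool jog_arm, never from a script. Its argument "motion" is one flat list of numbers, 7 for each row, row after row: the shift along the tool's x, y, z scaled (see below), then the turn, a rotation vector about the tool's x, y, z scaled (see below), then the gripper's target within -1 to 1 (shut at 1, half-way at 0, fully open at -1). In form: [x, y, z, rx, ry, rz, hand, x, y, z, rx, ry, rz, hand, ...]. A call has 1 to 12 rows; each row shifts and turns the commanded pose from where the row before left it, along the tool's axes as they then stand; what a row does not reach is not made up. The controller multiplies each number of a shift by 4 cm and each number of a turn by 4 degrees. A row lasts 1/8 s, in which the tool goes at most 62.5 mm and 10.7 degrees, less where a joint would pass 70% of its speed; a pose out of reach is approached as far as the arm can. A call with a number of a shift or a turn outside -1 to 1 is refused whole. A call with a gripper value outside its range is refused whole. The fingers move at their own pace and stop on an object; "grip_force" is the grip in N (left out, the last holds). Time passes only in rows, so rows that do not move let the fingers close. It gives the time, the measured TCP pose, the force, the opening and the grip force at its end, in the units of the state.
- robot.get_obs(): the state, without advancing time (a new reading comes with each control period).
- robot.camera(name): name is "side" or "top"; returns the picture (400x640x3 uint8, blue, green, red); there is no depth.
- robot.calibration(name): a dict with "fx", "fy", "cx", "cy" (pixels), "R" (3x3) and "t" (3): a world point X has camera coordinates R X + t. Camera axes: x right, y down, z forward; pixel columns grow to the right and rows downward; lengths in m; the calibration is good to about 2 mm. A picture is of the moment at which its call begins. calibration takes no time and is no camera call.
- robot.hand_in(): hands the job in; it is judged then, once.
The state is a dict: "time": time; "q": joint angles; "joint_velocities": joint speeds; "joint_torque": joint torques, N m; "position": TCP position; "tool_rot": TCP orientation; "ft_force": force on the tool from outside, world axes, zero at the start; "moment": the same for the moment, N m; "grip_width": finger opening in m; "grip_force": force on a finger pad.
Only numpy, scipy, OpenCV 4.12 (cv2) and the standard library are available. Lean on these libraries where they do the work, as an engineer would, in place of code of your own. Each camera call takes 0.05 s, during which the arm holds its last target. There are 200 camera calls.

## Working session

There is one attempt and no reset: what is moved stays moved. The work goes in short steps, Python scripts to look and compute and a tool call to move; the robot and the scene stay as the last step left them, time stands still between calls to the robot, and variables do not carry over. Pictures are saved under pics/ and viewed, at most 10 in all, crops included, and the job is handed in when it is done.

Besides the shell and the picture viewer there is one more tool, called after "Emit:" as a command line: name --argument value ..., lists and objects as JSON in quotes. jog_arm: Moves the arm, as the interface text tells. Shifts and turns lie within -1 to 1; 1 stands for 4 cm of shift or 4 degrees of turn. Its arguments: {"type":"object","properties":{"motion":{"type":"array","items":{"type":"number"}},"grip_force":{"type":"number"}},"required":["motion"]}

```bash
mkdir -p pics; cat > h.py <<'E'
import numpy as np, cv2
from rig import robot
from scipy.spatial.transform import Rotation as R
def ray(cam,u,v):
    c=robot.calibration(cam); Rm=np.array(c["R"]); t=np.array(c["t"]).ravel()
    d=Rm.T@np.array([(u-c["cx"])/c["fx"],(v-c["cy"])/c["fy"],1]); return -Rm.T@t,d
def atz(cam,u,v,z):
    o,d=ray(cam,u,v); return o+d*(z-o[2])/d[2]
def proj(cam,X):
    c=robot.calibration(cam); p=np.array(c["R"])@np.array(X)+np.array(c["t"]).ravel()
    return np.array([c["fx"]*p[0]/p[2]+c["cx"],c["fy"]*p[1]/p[2]+c["cy"]])
def crop(cam,name,u0,v0,u1,v1,s):
    im=robot.camera(cam)[v0:v1,u0:u1]
    cv2.imwrite("pics/"+name+".png",cv2.resize(im,None,fx=s,fy=s,interpolation=cv2.INTER_CUBIC))
E
python3 - <<'E'
from h import *
o=robot.get_obs(); print(o, robot.tip_reach)
a=robot.camera("top");b=robot.camera("side")
cv2.imwrite("pics/top0.png",a);cv2.imwrite("pics/side0.png",b)
for c in("top","side"):
    o_,_=ray(c,0,0);print(c,o_,ray(c,320,200)[1],robot.calibration(c)["fx"])
E
```

```text
{'time': 0.0, 'q': array([ 1.07748140e+00,  5.28462916e-01,  1.43390992e+00, -2.52883618e-05,
        1.18140442e+00, -1.78502631e-01]), 'joint_velocities': array([ 0.00069206,  0.00100514, -0.0006994 , -0.00118536,  0.00098745,
       -0.00185599]), 'joint_torque': array([ 8.88087252e-04, -4.40054655e+01, -1.76585716e+01,  6.32681837e-02,
        5.83232555e-02, -1.46199463e-04]), 'position': array([0.19315851, 0.59364803, 0.2325712 ]), 'tool_rot': array([ 1.56752103e-01,  9.87637375e-01, -1.03510433e-03, -3.49012138e-04]), 'ft_force': array([-0.18905498, -0.03168878, -0.46507229]), 'moment': array([ 0.00737811, -0.0156187 , -0.01515246]), 'grip_force': 0.0, 'grip_width': 0.08671835553336607} 0.011
top [ 0.35700391 -0.0652351   1.28762777] [ 0.14271127 -0.03982354 -0.98904606] 379.8097938186131
side [0.4123546  0.81126801 0.90609963] [ 0.11082146 -0.74365805 -0.65968624] 426.87495581058704
```

View pics/top0.png

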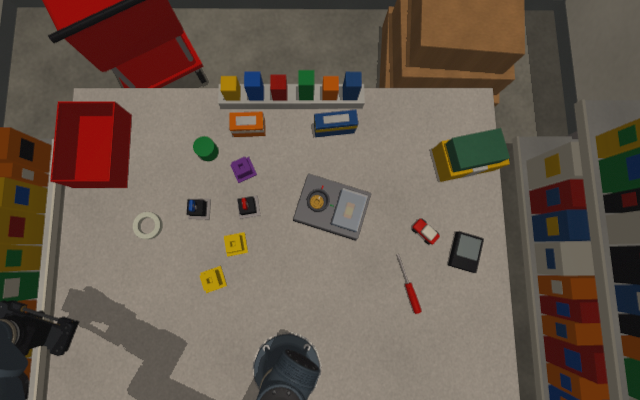

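View pics/side0.png

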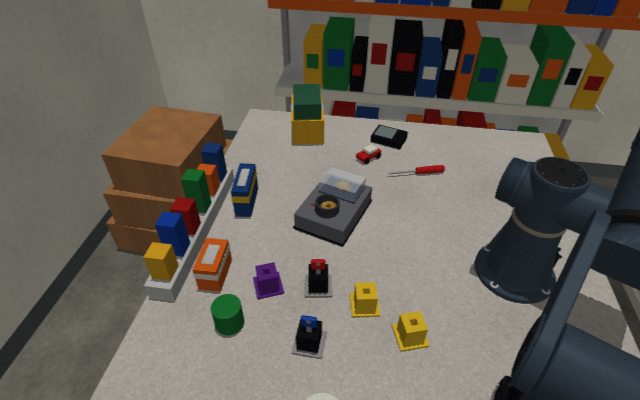

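The top view shows the black holder with a red bow at (247,206), the one with a blue bow at (197,208), and purple (242,169) and yellow (235,244), (212,280) look-alikes. The case is at (332,207) with its lock at (317,200). The red-bow black holder matches the description; in the side view it is at (318,272). I'll confirm it in an enlarged crop.

```bash
python3 - <<'E'
from h import *
a=cv2.imread("pics/top0.png")[170:245,230:380]; b=cv2.imread("pics/side0.png")[160:300,290:385]
cv2.imwrite("pics/topc.png",cv2.resize(a,None,fx=5.3,fy=5.3,interpolation=cv2.INTER_CUBIC))
cv2.imwrite("pics/sidec.png",cv2.resize(b,None,fx=4.2,fy=4.2,interpolation=cv2.INTER_CUBIC))
E
```

```text
(no output)
```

View pics/topc.png

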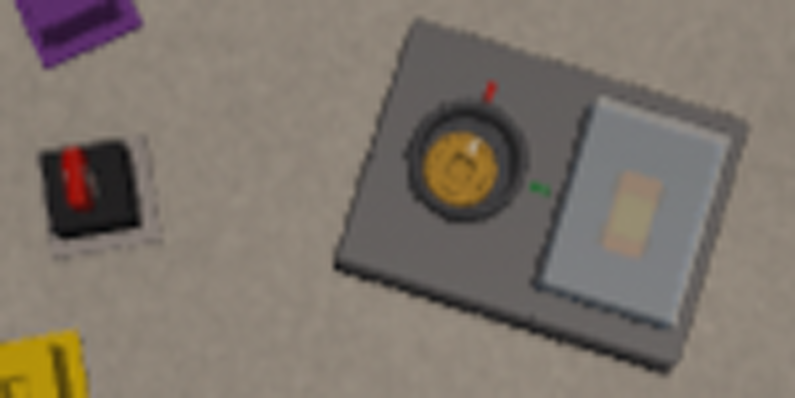

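View pics/sidec.png

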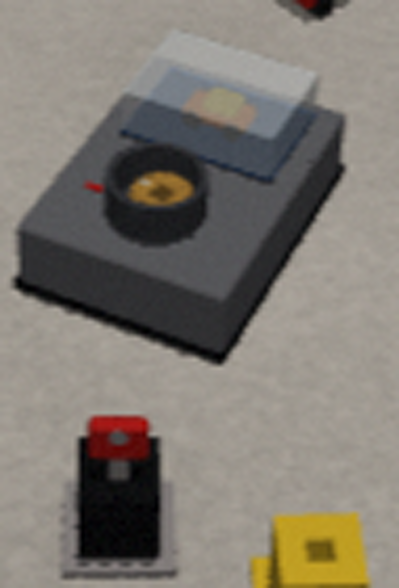

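The crops confirm it: the red bow in the black holder (topc (75,178), sidec (118,437)) is a plate with a steel shaft. The case's corners are at topc (417,20), (747,122), (338,262), and the lock's rim centre is near (468,158). The brass socket is at about (463,167).

```bash
python3 - <<'E'
from h import *
T=lambda U,V,z:atz("top",(U+.5)/5.3-.5+230,(V+.5)/5.3-.5+170,z)
S=lambda U,V,z:atz("side",(U+.5)/4.2-.5+290,(V+.5)/4.2-.5+160,z)
c=[T(417,20,.06),T(747,122,.06),T(338,262,.06),T(672,362,.06)]
print("corners",np.round(c,4)); c=np.array(c)
print("sizes",np.linalg.norm(c[0]-c[1]),np.linalg.norm(c[0]-c[2]))
ys=[np.degrees(np.arctan2(*(v)[[1,0]])) for v in (c[0]-c[2],c[1]-c[3])]; y2=[np.degrees(np.arctan2(-v[0],v[1])) for v in (c[0]-c[1],c[2]-c[3])]
print("yaw",ys,y2)
ctr=c.mean(0); yaw=np.radians(np.mean(y2+ys)); print("ctr",ctr,"lock",ctr[:2]+.05*np.array([-np.sin(yaw),np.cos(yaw)]))
print("rim top",T(468,158,.092),"side",S(157,178,.092))
print("socket top",T(463,167,.08),"side",S(162,191,.08))
print("bow top",T(71,150,.104),T(80,207,.104),"side",S(90,421,.104),S(148,422,.104))
h=[T(42,153,.06),T(130,142,.06),T(141,228,.06),T(58,237,.06)]
print("holder",np.round(h,4),np.mean(h,0))
f=[S(68,575,.0),S(174,574,.0)];print("foot side",f)
E
```

```text
corners [[ 0.6233 -0.0773  0.06  ]
 [ 0.557  -0.2814  0.06  ]
 [ 0.4728 -0.0274  0.06  ]
 [ 0.4094 -0.2302  0.06  ]]
sizes 0.21461902998612103 0.15859644329801872
yaw [np.float64(-18.341240356371497), np.float64(-19.13249433572952)] [np.float64(-18.004440112011217), np.float64(-17.366055888550335)]
ctr [ 0.5156282  -0.15411141  0.06      ] lock [ 0.53125411 -0.10661583]
rim top [ 0.53150273 -0.10670593  0.092     ] side [ 0.52791    -0.10097242  0.092     ]
socket top [ 0.52777209 -0.10400768  0.08      ] side [ 0.52432957 -0.10156716  0.08      ]
bow top [0.5369157  0.12860393 0.104     ] [0.50290008 0.12282614 0.104     ] side [0.53517197 0.13119475 0.104     ] [0.50147929 0.12678711 0.104     ]
holder [[0.5419 0.1535 0.06  ]
 [0.5482 0.0998 0.06  ]
 [0.495  0.0926 0.06  ]
 [0.4901 0.1429 0.06  ]] [0.5187999  0.12219104 0.06      ]
foot side [array([0.5438929 , 0.16656442, 0.        ]), array([0.4799648 , 0.15609929, 0.        ])]
```

Emit:
jog_arm --motion '[-0.95,-0.717,0,0,0,0,0,-0.95,-0.717,0,0,0,0,0,-0.95,-0.717,0,0,0,0,0,-0.95,-0.717,0,0,0,0,0,-0.95,-0.717,0,0,0,0,0,-0.95,-0.717,0,0,0,0,0,-0.95,-0.717,0,0,0,0,0,-0.95,-0.717,0,0,0,0,0,-0.95,-0.717,0,0,0,0,0,-0.95,-0.717,0,0,0,0,0,-0.95,-0.717,0,0,0,0,0,-0.95,-0.717,0,0,0,0,0]' --grip_force 20

```text
time: 1.6
position: [0.521, 0.1244, 0.2333]
tool_rot: [0.157, 0.988, 0.0, -0.0]
ft_force: [0.3, 0.4, 0.4]
grip_width: 0.0435
grip_force: 0.0
```

Emit:
jog_arm --motion '[0,0,0.2,0,0,-0.95,0,0,0,0.2,0,0,-0.95,0,0,0,0.2,0,0,-0.95,0,0,0,0.2,0,0,-0.95,0,0,0,0.2,0,0,-0.95,0,0,0,0.2,0,0,-0.95,0,0,0,0.2,0,0,-0.95,0,0,0,0,0,0,0,0,0,0,0,0,0,0,0]'

```text
time: 2.72
position: [0.5206, 0.1258, 0.1776]
tool_rot: [-0.074, 0.997, 0.0, -0.0]
ft_force: [0.1, -0.4, -0.3]
grip_width: 0.0431
grip_force: 0.0
```

```bash
cat >> h.py <<'E'
def st():
    o=robot.get_obs(); M=R.from_quat(o["tool_rot"]).as_matrix()
    print("t",round(o["time"],2),"p",np.round(o["position"],4),"yawY",round(np.degrees(np.arctan2(M[1,1],M[0,1])),2),"z",np.round(M[:,2],4),"F",np.round(o["ft_force"],2),"M",np.round(o["moment"],3),"w",round(o["grip_width"],4),"gf",round(o["grip_force"],1),"q6",round(o["q"][5],3)); return o,M
def to(x,y,z,yaw=None):
    o,M=st(); d=M.T@(np.array([x,y,z])-o["position"])/.04
    print("units",np.round(d,3), "" if yaw is None else ("rz",round(-(yaw-np.degrees(np.arctan2(M[1,1],M[0,1])))/4,3)))
E
python3 - <<'E'
from h import *
to(.519,.126,.13,98.5)
crop("side","k1",280,190,380,310,5)
E
```

```text
t 2.73 p [0.5206 0.1258 0.1776] yawY 98.51 z [-0.  0. -1.] F [ 0.08 -0.37 -0.32] M [0.075 0.039 0.011] w 0.0431 gf 0.0 q6 -1.691
units [0.038 0.009 1.191] ('rz', np.float64(0.003))
```

View pics/k1.png

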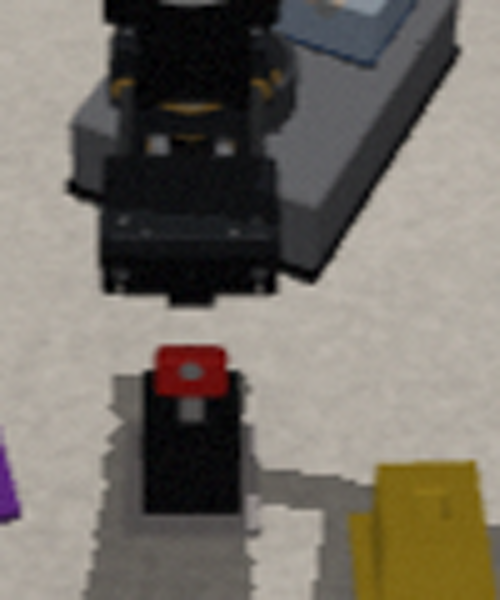

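The gripper is lined up above the red bow (bow at (191,370), fingers centred at (191,300)), so I'll descend and grip gently.

Emit:
jog_arm --motion '[0,0,0.6,0,0,0,0,0,0,0.6,0,0,0,0,0,0,0.5,0,0,0,0,0,0,0.4,0,0,0,0,0,0,0.28,0,0,0,0,0,0,0,0,0,0,0,0,0,0,0,0,0,0.5]' --grip_force 5

```text
time: 3.65
position: [0.521, 0.1259, 0.0828]
tool_rot: [-0.075, 0.997, -0.0, 0.001]
ft_force: [-0.0, -0.2, 0.3]
grip_width: 0.0391
grip_force: 0.0
```

Emit:
jog_arm --motion '[0,0,0,0,0,0,0.8,0,0,0,0,0,0,0.8,0,0,0,0,0,0,0.8,0,0,0,0,0,0,0.8]'

```text
time: 4.15
position: [0.5206, 0.1264, 0.0826]
tool_rot: [-0.074, 0.997, 0.0, 0.0]
ft_force: [-0.6, 3.8, 1.4]
grip_width: 0.0126
grip_force: 4.9
```

```bash
python3 -c "
from h import *
st()"
```

```text
t 4.15 p [0.5206 0.1264 0.0826] yawY 98.53 z [ 4.e-04  1.e-03 -1.e+00] F [-0.61  3.83  1.4 ] M [0.619 0.101 0.031] w 0.0126 gf 4.9 q6 -1.692
```

Emit:
jog_arm --motion '[0,0.03,0,0,0,0,1,0,0,0,0,0,0,1]'

```text
time: 4.4
position: [0.5203, 0.1273, 0.0823]
tool_rot: [-0.075, 0.997, 0.0, 0.0]
ft_force: [-0.4, 2.3, 0.7]
grip_width: 0.012
grip_force: 5.0
```

```bash
python3 -c "
from h import *
st()"
```

```text
t 4.4 p [0.5203 0.1273 0.0823] yawY 98.57 z [ 1.e-04  2.e-04 -1.e+00] F [-0.44  2.26  0.68] M [ 0.582  0.015 -0.03 ] w 0.012 gf 5.0 q6 -1.69
```

Emit:
jog_arm --motion '[0,0.035,0,0,0,0,1,0,0,0,0,0,0,1]'

```text
time: 4.65
position: [0.5202, 0.1281, 0.0823]
tool_rot: [-0.075, 0.997, -0.0, -0.0]
ft_force: [0.2, -0.5, -0.2]
grip_width: 0.012
grip_force: 5.0
```

```bash
python3 -c "
from h import *
st()"
```

```text
t 4.65 p [0.5202 0.1281 0.0823] yawY 98.59 z [ 0.e+00 -6.e-04 -1.e+00] F [ 0.21 -0.52 -0.22] M [ 0.024 -0.029  0.022] w 0.012 gf 5.0 q6 -1.687
```

```bash
python3 - <<'E'
from h import *
a=cv2.imread("pics/top0.png")[186:214,304:334]; b=cv2.imread("pics/side0.png")[192:222,310:344]
A=cv2.resize(a,(390,364),interpolation=cv2.INTER_CUBIC);B=cv2.resize(b,(408,360),interpolation=cv2.INTER_CUBIC)
C=np.zeros((364,800,3),np.uint8);C[:,:390]=A;C[:360,392:800]=B
cv2.imwrite("pics/lock.png",cv2.convertScaleAbs(C,alpha=1.5))
E
```

```text
(no output)
```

View pics/lock.png

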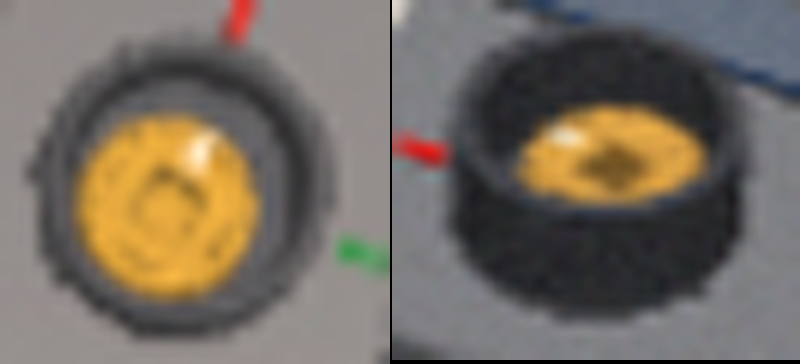

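Emit:
jog_arm --motion '[0,0,0,0,0,0,1,0,0,0,0,0,0,1,0,0,-0.25,0,0,0,1,0,0,-0.25,0,0,0,1,0,0,-0.25,0,0,0,1,0,0,-0.4,0,0,0,1,0,0,-0.5,0,0,0,1,0,0,-0.5,0,0,0,1,0,0,-0.5,0,0,0,1,0,0,0,0,0,0,1]' --grip_force 30

```text
time: 5.9
position: [0.5214, 0.1285, 0.1906]
tool_rot: [-0.075, 0.997, -0.0, 0.002]
ft_force: [-0.5, -0.7, -1.3]
grip_width: 0.0117
grip_force: 30.0
```

The lock crop shows the brass face centred at (168,206) in the left (top-camera) panel, with the white mark at (200,150). In the right (side-camera) panel the face and socket are centred at (612,167), with the mark at (567,135).

```bash
python3 - <<'E'
from h import *
T=lambda U,V,z:atz("top",(U+.5)/13-.5+304,(V+.5)/13-.5+186,z)
S=lambda U,V,z:atz("side",(U-392+.5)/12-.5+310,(V+.5)/12-.5+192,z)
a,m=T(168,206,.08),T(200,150,.08); b,n=S(612,167,.08),S(567,135,.08)
for p,q in((a,m),(b,n)):print(p,np.linalg.norm(q-p),np.degrees(np.arctan2(*(q-p)[[1,0]])))
# same-camera check on socket circle diameters
print(np.linalg.norm(T(77,206,.08)-T(258,206,.08)),np.linalg.norm(S(515,167,.08)-S(708,167,.08)))
# two-ray triangulation
o1,d1=ray("top",(168.5)/13-.5+304,206.5/13-.5+186);o2,d2=ray("side",(220.5)/12-.5+310,167.5/12-.5+192)
s=np.linalg.lstsq(np.c_[d1,-d2],o2-o1,rcond=None)[0];print("tri",o1+d1*s[0],o2+d2*s[1])
to((a+b)[0]/2,(a+b)[1]/2,.17,98.5-35)
crop("side","tip",270,110,390,290,3.3)
cv2.imwrite("pics/top1.png",cv2.resize(robot.camera("top")[170:245,215:290],None,fx=5,fy=5))
E
```

```text
[ 0.52687733 -0.1024157   0.08      ] 0.01611527850171814 -30.28010688787076
[ 0.52501643 -0.09986831  0.08      ] 0.015797640806595528 -38.355215954363416
0.04474123572943909 0.046544554901418136
tri [ 0.5271732  -0.10248046  0.07789661] [ 0.52533851 -0.10247312  0.0776383 ]
t 5.9 p [0.5214 0.1285 0.1906] yawY 98.57 z [ 4.9e-03  2.0e-04 -1.0e+00] F [-0.55 -0.67 -1.29] M [0.037 0.005 0.046] w 0.0117 gf 30.0 q6 -1.687
units [ 0.745 -5.694  0.514] ('rz', np.float64(8.767))
```

View pics/tip.png

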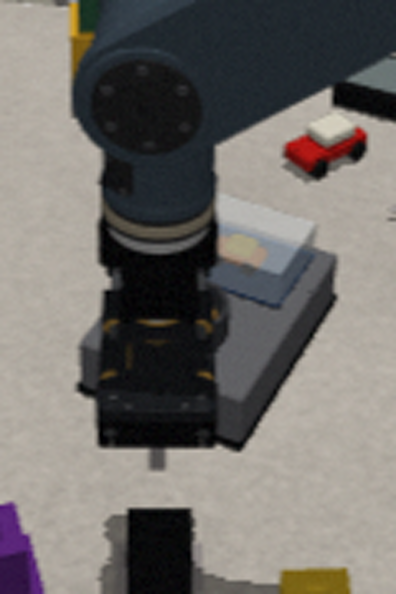

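The key hangs centred between the fingers, tip at (157,467), clear of its holder. I'll carry it over the lock.

Emit:
jog_arm --motion '[0.093,-0.5,0,0,0,0,1,0.093,-0.75,0,0,0,0,1,0.093,-0.8,0,0,0,0,1,0.093,-0.8,0,0,0,0,1,0.093,-0.8,0,0,0,0,1,0.093,-0.8,0,0,0,0,1,0.093,-0.75,0,0,0,0,1,0.093,-0.5,0,0,0,0,1]'

```text
time: 7.0
position: [0.5241, -0.1026, 0.1874]
tool_rot: [-0.074, 0.997, 0.0, -0.001]
ft_force: [-0.1, 0.1, -0.1]
grip_width: 0.0115
grip_force: 30.0
```

Emit:
jog_arm --motion '[0,0,0.05,0,0,1,1,0,0,0.05,0,0,1,1,0,0,0.05,0,0,1,1,0,0,0.05,0,0,1,1,0,0,0.05,0,0,1,1,0,0,0.05,0,0,1,1,0,0,0.05,0,0,1,1,0,0,0.05,0,0,1,1,0,0,0.05,0,0,1,1,0,0,0.05,0,0,1,1,0,0,0,0,0,0,1]'

```text
time: 8.38
position: [0.5241, -0.101, 0.1677]
tool_rot: [0.27, 0.963, 0.0, -0.001]
ft_force: [0.4, 0.5, -1.4]
grip_width: 0.0123
grip_force: 30.0
```

```bash
python3 - <<'E'
from h import *
print("tip expected", proj("side",[.5214,.1285,.1386]),"seen 317.2,251")
to(.526,-.1015,.167,58.5)
o=robot.get_obs()["position"]; print(proj("side",[o[0],o[1],o[2]-.052]), proj("side",[.526,-.1015,.08]))
crop("side","l1",300,170,350,225,10)
E
```

```text
tip expected [316.73324659 250.22633887] seen 317.2,251
t 8.38 p [ 0.5241 -0.101   0.1677] yawY 58.63 z [-1.7e-03  9.0e-04 -1.0e+00] F [ 0.44  0.48 -1.39] M [0.025 0.023 0.019] w 0.0123 gf 30.0 q6 -1.423
units [-0.048  0.015  0.017] ('rz', np.float64(0.031))
[328.47275598 195.87843983] [327.61602729 205.05063791]
```

View pics/l1.png

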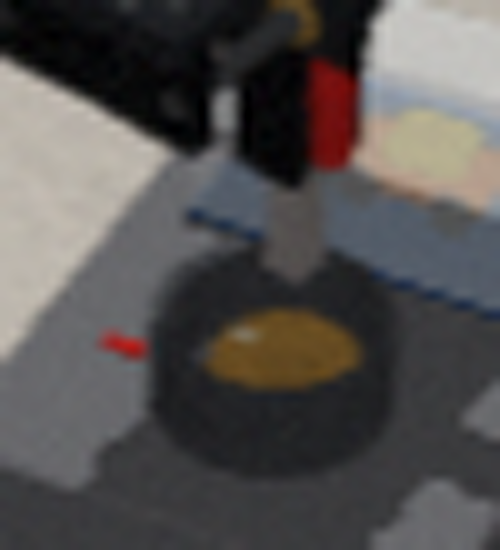

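In l1 the tip is at (293,270), within 0.4 px of its prediction. The barrel face is centred at (282,360), so a ~2 mm shift toward +x is needed. I'll go down to just above the face.

Emit:
jog_arm --motion '[-0.056,0.014,0.1,0,0,0,1,0,0,0.2,0,0,0,1,0,0,0.2,0,0,0,1,0,0,0.2,0,0,0,1,0,0,0.05,0,0,0,1,0,0,0,0,0,0,1,0,0,0,0,0,0,1]'

```text
time: 9.3
position: [0.527, -0.1023, 0.1386]
tool_rot: [0.271, 0.963, -0.0, 0.0]
ft_force: [0.7, 0.1, -0.8]
grip_width: 0.0116
grip_force: 30.0
```

```bash
python3 - <<'E'
from h import *
to(.5263,-.1017,.132,58.5)
E
```

```text
t 9.3 p [ 0.527  -0.1023  0.1386] yawY 58.56 z [ 5.e-04 -2.e-04 -1.e+00] F [ 0.71  0.13 -0.83] M [-0.024 -0.005  0.011] w 0.0116 gf 30.0 q6 -1.422
units [0.023 0.002 0.164] ('rz', np.float64(0.016))
```

Emit:
jog_arm --motion '[0.012,0,0.04,0,0,0,1,0,0,0.04,0,0,0,1,0,0,0.04,0,0,0,1,0,0,0.025,0,0,0,1,0,0,0.02,0,0,0,1,0,0,0,0,0,0,1]'

```text
time: 10.05
position: [0.5262, -0.1018, 0.1316]
tool_rot: [0.271, 0.963, 0.0, -0.0]
ft_force: [0.2, -0.3, -0.4]
grip_width: 0.012
grip_force: 30.0
```

Emit:
jog_arm --motion '[0,0,0.025,0,0,0,1,0,0,0,0,0,0,1]'

```text
time: 10.3
position: [0.5262, -0.1018, 0.1306]
tool_rot: [0.271, 0.963, 0.0, -0.0]
ft_force: [0.2, 0.0, -1.1]
grip_width: 0.0116
grip_force: 30.0
```

Emit:
jog_arm --motion '[0,0,0.025,0,0,0,1,0,0,0,0,0,0,1]'

```text
time: 10.55
position: [0.5263, -0.1018, 0.1296]
tool_rot: [0.271, 0.963, 0.0, -0.0]
ft_force: [-1.5, 0.5, -1.1]
grip_width: 0.012
grip_force: 30.0
```

Emit:
jog_arm --motion '[0,0,0.025,0,0,0,1,0,0,0,0,0,0,1]'

```text
time: 10.8
position: [0.5263, -0.1018, 0.1286]
tool_rot: [0.271, 0.963, 0.0, -0.0]
ft_force: [-1.2, 0.4, -1.0]
grip_width: 0.0116
grip_force: 30.0
```

```bash
python3 -c "
from h import *
st()"
```

```text
t 10.8 p [ 0.5263 -0.1018  0.1286] yawY 58.56 z [-4.e-04  2.e-04 -1.e+00] F [-1.25  0.41 -1.03] M [ 0.151  0.135 -0.022] w 0.0116 gf 30.0 q6 -1.422
```

Emit:
jog_arm --motion '[0.01,0,0.025,0,0,0,1,0,0,0.025,0,0,0,1,0,0,0,0,0,0,1]'

```text
time: 11.18
position: [0.5262, -0.1017, 0.1267]
tool_rot: [0.271, 0.963, 0.0, 0.0]
ft_force: [-0.1, 0.6, -2.5]
grip_width: 0.0116
grip_force: 30.0
```

Emit:
jog_arm --motion '[0,0,0.025,0,0,0,1,0,0,0.025,0,0,0,1,0,0,0,0,0,0,1]'

```text
time: 11.55
position: [0.5262, -0.1017, 0.1246]
tool_rot: [0.271, 0.963, 0.0, 0.0]
ft_force: [0.0, 0.1, -1.2]
grip_width: 0.0117
grip_force: 30.0
```

```bash
python3 -c "
from h import *
st()"
```

```text
t 11.55 p [ 0.5262 -0.1017  0.1246] yawY 58.56 z [ 1.e-04 -0.e+00 -1.e+00] F [ 0.04  0.15 -1.21] M [ 0.119 -0.027 -0.011] w 0.0117 gf 30.0 q6 -1.422
```

Emit:
jog_arm --motion '[0,0,0.03,0,0,0,1,0,0,0.03,0,0,0,1,0,0,0.03,0,0,0,1,0,0,0.03,0,0,0,1,0,0,0,0,0,0,1]'

```text
time: 12.18
position: [0.5262, -0.1017, 0.1198]
tool_rot: [0.271, 0.963, 0.0, 0.0]
ft_force: [0.3, 0.5, -0.8]
grip_width: 0.0115
grip_force: 30.0
```

Emit:
jog_arm --motion '[0,0,0.025,0,0,0,1,0,0,0.02,0,0,0,1,0,0,0,0,0,0,1]'

```text
time: 12.55
position: [0.5262, -0.1017, 0.1181]
tool_rot: [0.271, 0.963, 0.0, 0.0]
ft_force: [-0.3, 0.6, -1.5]
grip_width: 0.012
grip_force: 30.0
```

Emit:
jog_arm --motion '[0,0,0.02,0,0,0,1,0,0,0,0,0,0,1]'

```text
time: 12.8
position: [0.5261, -0.1017, 0.1173]
tool_rot: [0.271, 0.963, 0.0, 0.0]
ft_force: [0.7, 0.8, -0.7]
grip_width: 0.0119
grip_force: 30.0
```

```bash
python3 -c "
from h import *
st()"
```

```text
t 12.8 p [ 0.5261 -0.1017  0.1173] yawY 58.56 z [ 1.e-04 -0.e+00 -1.e+00] F [ 0.72  0.79 -0.71] M [ 0.087 -0.085 -0.02 ] w 0.0119 gf 30.0 q6 -1.422
```

Emit:
jog_arm --motion '[0,0,0.02,0,0,0,1,0,0,0,0,0,0,1]'

```text
time: 13.05
position: [0.5261, -0.1017, 0.1165]
tool_rot: [0.271, 0.963, 0.0, 0.0]
ft_force: [0.8, 0.9, -0.4]
grip_width: 0.0122
grip_force: 30.0
```

Emit:
jog_arm --motion '[0,0,0.015,0,0,0,1,0,0,0,0,0,0,1]'

```text
time: 13.3
position: [0.5262, -0.1017, 0.1162]
tool_rot: [0.271, 0.963, -0.0, 0.0]
ft_force: [-0.4, 0.4, 1.7]
grip_width: 0.0119
grip_force: 30.0
```

Emit:
jog_arm --motion '[0,0,0.01,0,0,0,1,0,0,0,0,0,0,1]'

```text
time: 13.55
position: [0.5262, -0.1018, 0.1161]
tool_rot: [0.271, 0.963, -0.0, 0.0]
ft_force: [-0.2, 0.7, 5.3]
grip_width: 0.0116
grip_force: 30.0
```

The stop at TCP z = 0.116 matches a tip height of 0.064, so the key is home. I'll ease the press and turn clockwise.

Emit:
jog_arm --motion '[0,0,-0.01,0,0,0.5,1,0,0,0,0,0,0.8,1,0,0,0,0,0,0.8,1,0,0,0,0,0,0.8,1,0,0,0,0,0,0.8,1,0,0,0,0,0,0.8,1]'

```text
time: 14.3
position: [0.526, -0.101, 0.1161]
tool_rot: [0.419, 0.908, 0.0, -0.0]
ft_force: [0.1, 2.4, 4.9]
grip_width: 0.0113
grip_force: 30.0
```

```bash
python3 -c "
from h import *
st()"
```

```text
t 14.3 p [ 0.526  -0.101   0.1161] yawY 40.4 z [-3.0e-04  1.1e-03 -1.0e+00] F [0.09 2.35 4.91] M [0.569 0.011 0.067] w 0.0113 gf 30.0 q6 -1.105
```

Emit:
jog_arm --motion '[0,0,0,0,0,0.8,1,0,0,0,0,0,0.8,1,0,0,0,0,0,0.8,1,0,0,0,0,0,0.8,1,0,0,0,0,0,0.8,1,0,0,0,0,0,0.8,1,0,0,0,0,0,0.8,1]'

```text
time: 15.18
position: [0.5259, -0.1011, 0.1161]
tool_rot: [0.588, 0.809, 0.0, -0.0]
ft_force: [0.0, 3.4, 4.9]
grip_width: 0.0116
grip_force: 30.0
```

```bash
python3 -c "
from h import *
st()"
```

```text
t 15.18 p [ 0.5259 -0.1011  0.1161] yawY 18.0 z [-4.0e-04  1.1e-03 -1.0e+00] F [0.02 3.41 4.87] M [0.436 0.146 0.1  ] w 0.0116 gf 30.0 q6 -0.714
```

Emit:
jog_arm --motion '[0.012,0,0,0,0,0.8,1,0,0,0,0,0,0.8,1,0,0,0,0,0,0.8,1,0,0,0,0,0,0.8,1,0,0,0,0,0,0.8,1,0,0,0,0,0,0.8,1,0,0,0,0,0,0.8,1,0,0,0,0,0,0.8,1]'

```text
time: 16.18
position: [0.5258, -0.1009, 0.1161]
tool_rot: [0.752, 0.659, 0.0, -0.0]
ft_force: [-0.8, 1.9, 5.1]
grip_width: 0.0118
grip_force: 30.0
```

```bash
python3 -c "
from h import *
st()"
```

```text
t 16.18 p [ 0.5258 -0.1009  0.1161] yawY -7.59 z [-4.e-04  4.e-04 -1.e+00] F [-0.77  1.88  5.07] M [0.241 0.179 0.106] w 0.0118 gf 30.0 q6 -0.267
```

Emit:
jog_arm --motion '[0,0,0,0,0,0.5,1,0,0,0,0,0,0.5,1,0,0,0,0,0,0.5,1,0,0,0,0,0,0.5,1]'

```text
time: 16.68
position: [0.5258, -0.1009, 0.1161]
tool_rot: [0.796, 0.605, -0.0, -0.0]
ft_force: [-0.8, 1.6, 5.4]
grip_width: 0.0117
grip_force: 30.0
```

```bash
python3 -c "
from h import *
st()"
```

```text
t 16.68 p [ 0.5258 -0.1009  0.1161] yawY -15.55 z [-4.e-04  5.e-04 -1.e+00] F [-0.81  1.61  5.39] M [0.414 0.196 0.117] w 0.0117 gf 30.0 q6 -0.128
```

Next come 1.2° steps, watching the moment for the stop.

Emit:
jog_arm --motion '[0,0,0,0,0,0.4,1,0,0,0,0,0,0.4,1]'

```text
time: 16.92
position: [0.5257, -0.101, 0.1161]
tool_rot: [0.813, 0.583, -0.0, -0.0]
ft_force: [-0.9, 1.4, 5.6]
grip_width: 0.0117
grip_force: 30.0
```

```bash
python3 -c "
from h import *
st()"
```

```text
t 16.93 p [ 0.5257 -0.101   0.1161] yawY -18.73 z [-4.e-04  5.e-04 -1.e+00] F [-0.9   1.41  5.59] M [0.409 0.222 0.081] w 0.0117 gf 30.0 q6 -0.072
```

Emit:
jog_arm --motion '[0,0,0,0,0,0.3,1,0,0,0,0,0,0.3,1]'

```text
time: 17.18
position: [0.5257, -0.101, 0.1161]
tool_rot: [0.825, 0.566, -0.0, -0.0]
ft_force: [0.5, 1.4, 5.5]
grip_width: 0.0116
grip_force: 30.0
```

```bash
python3 -c "
from h import *
st()"
```

```text
t 17.18 p [ 0.5257 -0.101   0.1161] yawY -21.12 z [-4.e-04  5.e-04 -1.e+00] F [0.52 1.39 5.51] M [0.394 0.301 0.082] w 0.0116 gf 30.0 q6 -0.03
```

Emit:
jog_arm --motion '[0,0,0,0,0,0.3,1,0,0,0,0,0,0.3,1]'

```text
time: 17.42
position: [0.5257, -0.1009, 0.1161]
tool_rot: [0.836, 0.548, -0.0, -0.0]
ft_force: [-0.1, 2.5, 5.7]
grip_width: 0.012
grip_force: 30.0
```

```bash
python3 -c "
from h import *
st()"
```

```text
t 17.43 p [ 0.5257 -0.1009  0.1161] yawY -23.52 z [-5.e-04  5.e-04 -1.e+00] F [-0.13  2.47  5.68] M [0.344 0.206 0.067] w 0.012 gf 30.0 q6 0.012
```

Emit:
jog_arm --motion '[0,0,0,0,0,0.25,1,0,0,0,0,0,0.25,1]'

```text
time: 17.68
position: [0.5257, -0.101, 0.1161]
tool_rot: [0.846, 0.533, -0.0, -0.0]
ft_force: [-1.1, 2.0, 5.2]
grip_width: 0.0116
grip_force: 30.0
```

```bash
python3 -c "
from h import *
st()"
```

```text
t 17.68 p [ 0.5257 -0.101   0.1161] yawY -25.52 z [-4.e-04  5.e-04 -1.e+00] F [-1.07  1.96  5.18] M [0.405 0.268 0.086] w 0.0116 gf 30.0 q6 0.046
```

Emit:
jog_arm --motion '[0,0,0,0,0,0.25,1,0,0,0,0,0,0.25,1]'

```text
time: 17.92
position: [0.5257, -0.101, 0.1161]
tool_rot: [0.855, 0.519, -0.0, -0.0]
ft_force: [-1.3, 3.1, 5.2]
grip_width: 0.0116
grip_force: 30.0
```

```bash
python3 -c "
from h import *
st()"
```

```text
t 17.93 p [ 0.5257 -0.101   0.1161] yawY -27.52 z [-5.e-04  5.e-04 -1.e+00] F [-1.31  3.06  5.2 ] M [0.39  0.306 0.13 ] w 0.0116 gf 30.0 q6 0.081
```

Emit:
jog_arm --motion '[0,0,0,0,0,0.25,1,0,0,0,0,0,0.25,1]'

```text
time: 18.18
position: [0.5257, -0.1009, 0.1161]
tool_rot: [0.864, 0.504, -0.0, -0.0]
ft_force: [-1.4, 2.2, 5.9]
grip_width: 0.0115
grip_force: 30.0
```

```bash
python3 -c "
from h import *
st()"
```

```text
t 18.18 p [ 0.5257 -0.1009  0.1161] yawY -29.51 z [-5.e-04  5.e-04 -1.e+00] F [-1.41  2.25  5.89] M [0.41  0.249 0.142] w 0.0115 gf 30.0 q6 0.116
```

Emit:
jog_arm --motion '[0,0,0,0,0,0.25,1,0,0,0,0,0,0,1]'

```text
time: 18.42
position: [0.5257, -0.1009, 0.1161]
tool_rot: [0.868, 0.496, -0.0, -0.0]
ft_force: [-2.1, 3.4, 5.5]
grip_width: 0.012
grip_force: 30.0
```

```bash
python3 - <<'E'
from h import *
st()
a=robot.camera("side")[165:235,295:365];st();b=robot.camera("top")[170:245,285:360];st()
C=np.hstack([cv2.resize(a,(390,390),interpolation=cv2.INTER_CUBIC),cv2.resize(b,(390,390),interpolation=cv2.INTER_CUBIC)])
cv2.imwrite("pics/turn.png",cv2.convertScaleAbs(C,alpha=1.4))
E
```

```text
t 18.43 p [ 0.5257 -0.1009  0.1161] yawY -30.47 z [-5.e-04  5.e-04 -1.e+00] F [-2.13  3.38  5.52] M [0.444 0.317 0.122] w 0.012 gf 30.0 q6 0.133
t 18.48 p [ 0.5258 -0.1009  0.1161] yawY -30.46 z [-4.e-04  5.e-04 -1.e+00] F [-0.24  2.77  5.4 ] M [0.381 0.263 0.191] w 0.0119 gf 30.0 q6 0.133
t 18.52 p [ 0.5257 -0.1009  0.1161] yawY -30.46 z [-4.e-04  5.e-04 -1.e+00] F [-0.42  2.25  4.91] M [0.418 0.203 0.171] w 0.0117 gf 30.0 q6 0.133
```

View pics/turn.png

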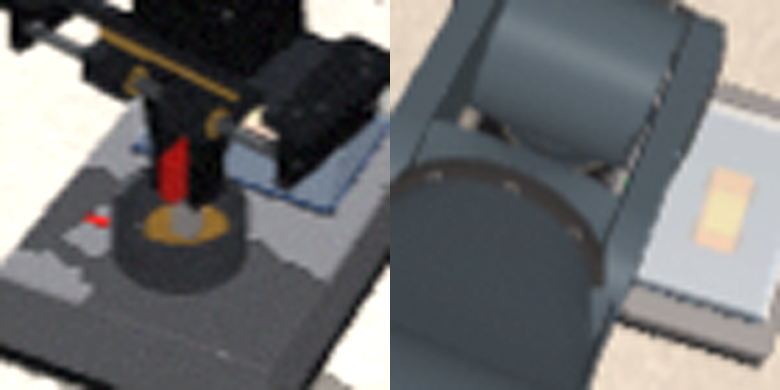

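The key stands in the lock (shaft at (187,215)) with the bow turned; the top view is blocked by the arm. The moment is now rising (about 0.16 N m against 0.09), so I'm probably reaching the stop. I'll take a little more to confirm.

Emit:
jog_arm --motion '[0,0,0,0,0,0.2,1,0,0,0,0,0,0.2,1,0,0,0,0,0,0,1]'

```text
time: 18.9
position: [0.5257, -0.1009, 0.1161]
tool_rot: [0.875, 0.485, -0.0, -0.0]
ft_force: [-0.8, 2.6, 6.2]
grip_width: 0.0115
grip_force: 30.0
```

```bash
python3 - <<'E'
from h import *
for i in range(4): st(); robot.camera("side")
E
```

```text
t 18.9 p [ 0.5257 -0.1009  0.1161] yawY -32.04 z [-5.e-04  4.e-04 -1.e+00] F [-0.76  2.61  6.21] M [0.442 0.277 0.223] w 0.0115 gf 30.0 q6 0.16
t 18.95 p [ 0.5257 -0.1009  0.1161] yawY -32.03 z [-5.e-04  4.e-04 -1.e+00] F [-0.11  2.38  5.93] M [0.426 0.244 0.314] w 0.0119 gf 30.0 q6 0.16
t 19.0 p [ 0.5257 -0.1009  0.1161] yawY -32.03 z [-5.e-04  3.e-04 -1.e+00] F [-1.4   1.72  5.12] M [0.449 0.224 0.208] w 0.0118 gf 30.0 q6 0.16
t 19.05 p [ 0.5257 -0.1009  0.1161] yawY -32.03 z [-5.e-04  3.e-04 -1.e+00] F [-1.08  2.33  5.75] M [0.399 0.197 0.224] w 0.012 gf 30.0 q6 0.16
```

The moment rose steeply to about 0.24 N m, which is the stop. I'll ease back within the slack, release slowly and rise.

Emit:
jog_arm --motion '[0.01,0,-0.01,0,0,-0.3,1,0,0,0,0,0,-0.2,1,0,0,0,0,0,0,1,0,0,0,0,0,0,0.6,0,0,0,0,0,0,0.4,0,0,0,0,0,0,0.2,0,0,0,0,0,0,0.2,0,0,0,0,0,0,0.2]' --grip_force 10

```text
time: 20.1
position: [0.5262, -0.101, 0.1163]
tool_rot: [0.866, 0.5, 0.0, 0.0]
ft_force: [0.6, 0.1, 0.4]
grip_width: 0.0345
grip_force: 0.0
```

Emit:
jog_arm --motion '[0,0,-0.2,0,0,0,0.2,0,0,-0.4,0,0,0,0.2,0,0,-0.6,0,0,0,0.2,0,0,-0.6,0,0,0,0.2,0,0,-0.8,0,0,0,0.2,-0.5,0,-0.8,0,0,0,0.2,-0.9,-0.3,0,0,0,0,0.2,-0.9,-0.3,0,0,0,0,0.2,-0.9,-0.3,0,0,0,0,0.2,-0.9,-0.3,0,0,0,0,0.2,0,0,0,0,0,0,0.2]'

```text
time: 21.48
position: [0.4013, -0.2201, 0.2535]
tool_rot: [0.867, 0.498, 0.0, 0.001]
ft_force: [0.7, -0.4, -0.3]
grip_width: 0.0348
grip_force: 0.0
```

```bash
python3 - <<'E'
from h import *
st()
a=robot.camera("side")[165:235,295:365];b=robot.camera("top")[175:225,295:345]
C=np.hstack([cv2.resize(a,(390,390),interpolation=cv2.INTER_CUBIC),cv2.resize(b,(390,390),interpolation=cv2.INTER_CUBIC)])
cv2.imwrite("pics/end.png",cv2.convertScaleAbs(C,alpha=1.4))
E
```

```text
t 21.48 p [ 0.4013 -0.2201  0.2535] yawY -30.25 z [ 0.001  -0.0012 -1.    ] F [ 0.73 -0.35 -0.25] M [-0.099  0.077 -0.044] w 0.0348 gf 0.0 q6 -0.218
```

View pics/end.png

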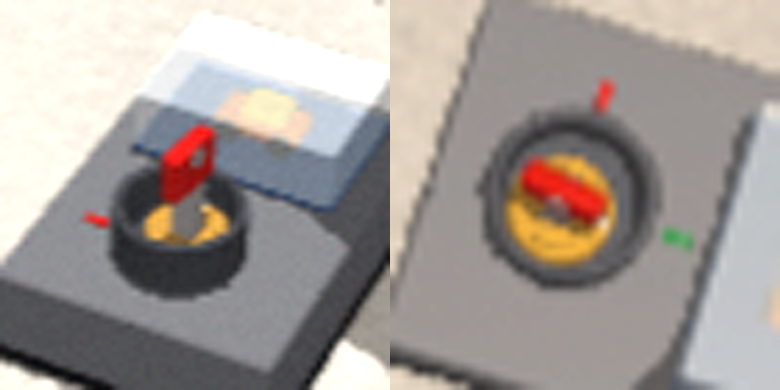

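The key stands upright in the lock with its bow along the case's y. The white mark at (605,222) points at the green unlocked mark at (678,238).

```bash
python3 -c "
from h import *
print(robot.hand_in())"
```

```text
the job is handed in; nothing more can be done
None
```

The red key is fully home in the lock, turned clockwise to its stop and left standing there with the gripper clear; I handed the job in at about 21.5 s, and the arm touched only the red key and the lock.

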